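# Load and restart the fitting warming pot

### The job

Make the warming pot safe by pressing the red mushroom stop until it latches down; then tip the lid well up by its fin so that it vents, lift it off and lay it on the cork mat. Put every brass fitting from the rubber mat into the pot, put the lid back on so that it sits fully home, then turn the temperature dial so that its pointer meets the green mark. Only then twist the red stop clockwise so that it springs back up; leave the gauges, the steel union and the other things where they are.

Things in the scene. Friction and masses are not known exactly. Their poses are not given: they have to be found in the camera images.
- stop_press (a joint): travel of the red mushroom stop on the yellow half of the grey control box: 0 = up (running), 0.007 m = fully down. Pushing its top down takes about 8 N; past about 4 mm it snaps down, and let go it stays latched at 6.9 mm. It springs back up by itself when the head is twisted clockwise (seen from above) by about 0.5 rad or more and let go.
- stop_twist (a joint): twist of the mushroom head, rad, positive clockwise from above, 0 to 1.0; a spring turns it back to 0 (0.06 Nm at 0, 0.18 Nm at 1 rad).
- stop_top (a point): centre of the top of the red mushroom head (round, 40 mm diameter, side wall 12 mm high from 5 to 17 mm below this point); 40 mm above the top of the control box when up, 33 mm when latched. Moves with the head. Below it is a black collar, 54 mm diameter, 10 mm high.
- console: grey control box 150 x 220 x 60 mm (x, y, z), fixed; origin at the centre of its underside. Dial axis at (0, +55) mm, stop axis at (0, -55) mm, both standing on its top.
- dial (a joint): angle of the black temperature dial, rad, positive clockwise from above, 0 to 4.5; at 0 its white pointer points to the box's -x side. It stays where it is left (0.04 Nm friction).
- dial_grip (a point): on the dial's axis, 32 mm above the box's top, at the middle of its bar grip (bar 42 mm long, 14 mm thick, 32 mm high, its top 12 mm above this point; its length lies along the x axis of this point's frame, the pointer at the -x end).
- dial_tip (a point): the tip of the dial's white pointer, 34 mm from the dial's axis; turns with the dial.
- mark (a joint): angle of the green mark on the scale round the dial, same zero and sense as joint dial: the dial is set when both angles are equal. The mark differs from start to start; the robot need not touch it.
- mark_tip (a point): where the pointer tip should be: 34 mm from the dial's axis, at the green mark (a flat tab 13 x 6 mm).
- pot: round warming pot, fixed: outside diameter 140 mm, 75 mm high, wall 5 mm, inner floor 5 mm above its underside; origin at the centre of its underside.
- lid: round blue lid, 154 mm diameter, loose, 0.18 kg, lying on the pot's rim at the start. Origin at the centre of its underside, which is a plug 8 mm deep (113 mm diameter at its top, tapering) under an 8 mm thick disc; the disc's top is 16 mm above the origin. Seated, its origin is 67 mm above the pot's underside. Turned any way about z it fits.
- lid_grip (a point): on the lid's black fin, 24 mm above the disc's top and 32 mm from the lid's centre along the lid's +x; the fin is 10 mm thick (lid's x), 44 mm long (lid's y), its top is 11 mm above this point.
- lid_mat: cork mat 165 x 165 x 3 mm, fixed, where the lid is laid, plug down; origin at the centre of its underside.
- tray: black rubber mat 260 x 220 x 3 mm, fixed, on which the fittings stand; origin at the centre of its underside.
- fit1: brass fitting, 0.1 kg (may be absent): hex foot 28 mm across flats and 16 mm high, above it a round part 22 mm diameter up to 42 mm; origin at the centre of the foot's underside, z along its axis, standing at the start.
- fit2: brass fitting, 0.1 kg (may be absent): hex foot 28 mm across flats and 16 mm high, above it a round part 22 mm diameter up to 42 mm; origin at the centre of the foot's underside, z along its axis, standing at the start.
- fit3: brass fitting, 0.1 kg (may be absent): hex foot 28 mm across flats and 16 mm high, above it a round part 22 mm diameter up to 42 mm; origin at the centre of the foot's underside, z along its axis, standing at the start.
- fit4: brass fitting, 0.1 kg (may be absent): hex foot 28 mm across flats and 16 mm high, above it a round part 22 mm diameter up to 42 mm; origin at the centre of the foot's underside, z along its axis, standing at the start.
- gauge_a: small round pressure gauge, 56 mm diameter, 26 mm high, lying face up on the rubber mat behind the fittings, brass stem to its -x; not to be moved. Origin at the centre of its underside.
- gauge_b: steel pressure gauge, 76 mm diameter, 30 mm high, lying face up on the bench; not to be moved.
- union: steel pipe union, 28 mm diameter, 42 mm high, standing on the bench; not to be moved.
- wrench: wrench with blue handle, 180 mm, on the bench; not to be moved.
Mind the look-alikes: they are no part of the job. Leave any blue look-alike of the fit4 alone.

How it is judged:
On the way, in this order (a step that is already met when the one before it is completed fails the run):
1. the stop is latched down and let go (value of joint stop_press above 0.005 m and contact force between the fingers and stop_twist below 0.3 N), for 0.2 s.
2. the lid is tipped up (over 8 degrees) over the pot (angle between lid's own z axis and vertical above 0.14 rad and horizontal distance between lid and pot below 0.06 m and z of lid in the frame of pot below 0.13 m), for 0.05 s.
3. the lid lies flat on the cork mat (horizontal distance between lid and lid_mat below 0.045 m and height (world z) of lid below 0.01 m and angle between lid's own z axis and vertical below 0.08 rad), for 0.2 s.
4. every brass fitting is in the pot (horizontal distance between each of fit1, fit2, fit3, fit4 and pot below 0.068 m and z of each of fit1, fit2, fit3, fit4 in the frame of pot below 0.065 m), for 0.2 s.
5. the lid sits fully home on the pot again, fittings inside (all of step 4 and horizontal distance between lid and pot below 0.01 m and z of lid in the frame of pot between 0.06 and 0.072 m and angle between lid's own z axis and vertical below 0.07 rad), for 0.2 s.
6. the dial's pointer is at the green mark (horizontal distance between dial_tip and mark_tip below 0.005 m), for 0.2 s.
7. the stop is twisted and has sprung up (value of joint stop_press below 0.0015 m), for 0.2 s.
At the end, for the whole second after the job is handed in: Every fitting present is inside the pot (within 68 mm of its axis, lower than its rim), the lid is fully seated (within 10 mm of centre, within 5 mm of its height, tilt below 4 degrees), the pointer tip is within 5 mm of the mark, the stop is up (within 1.5 mm), and all is at rest (all of step 5 and horizontal distance between dial_tip and mark_tip below 0.005 m and value of joint stop_press below 0.0015 m and linear speed of lid below 0.02 m/s and linear speed of each of fit1, fit2, fit3, fit4 below 0.03 m/s); the robot touches nothing.
It fails at once if the stop let up while the lid is off the pot (value of joint stop_press below 0.002 m and distance between lid and pot above 0.13 m).
It fails at once if gauges, union or wrench moved by more than 3 cm (distance of any of gauge_a, gauge_b, union, wrench from where it was at the start of the episode above 0.03 m).
Of fit1, fit2, fit3, fit4 only 2 to 4 are there at a start; the rules pass over those that are not, and their reading is None.
At some moment in a run one of fit1, fit2, fit3, fit4 may be knocked a few centimetres aside while the robot is not near it.
It also fails if it takes over 210 s, if anything falls off the work surface, if the arm or the gripper's body presses on something with over 40 N, if the wrist force passes 120 N, or if a joint passes its speed limit or range.

### The arm

A 6-joint arm with a two-finger parallel gripper is mounted at the origin on the work surface. World frame = base frame: x ahead of the robot, y to its left, z up, the work surface at z = 0. Lengths are in m, angles in rad, forces in N, time in s.
With the tool pointing down it reaches from about 0.35 to 0.775 m from the base axis. Payload 7.3 kg.
Tool frame: the origin (TCP) lies on the front face of the gripper's body, between the roots of the fingers; the fingertips stand ahead of it and the grasp point (between the pads) lies 47 mm ahead of it (finger_overhang is the z of the fingertips in the tool frame, in m); z points along the fingers, y is the line along which they close (so a half turn about z gives the same grasp; the last joint's range is limited). The gripper opens to 92 mm and grips with 3 to 60 N. Pads are 19 mm wide; open, the fingers measure 130 mm over their backs; the gripper's body (75 mm by 190 mm) begins 47 mm behind the grasp point.
Start: joints at [0.955, 0.342, 1.524, -0, 1.275, -0.146], TCP at [0.238, 0.468, 0.292] pointing down, gripper open.
Joint ranges: [-2.53, 2.53], [-0.77, 2.02], [0.04, 2.7], [-1, 4.14], [0.28, 2.66], [-3.11, 3.11]. Speed limits (rad/s): [2.57, 2.57, 3.14, 3.14, 3.14, 3.14].

### API

Orientations are given as [roll, pitch, yaw] about the fixed x, y, z axes, in that order (R = Rz(yaw) Ry(pitch) Rx(roll)).
In Python, from cell import * gives the robot as it stands. The module is installed in compiled form; this text tells all that it offers.
- The arm moves only by the tool arm_command, never from a script. Its argument "series" is a list of rows, each an object of numbers: "x", "y", "z": the shift along the tool's x, y, z in mm; "rx", "ry", "rz": the turn, a rotation vector about the tool's x, y, z in degrees. A call has 1 to 20 rows; each row is the pose to reach, as a shift and turn from the pose commanded when the call began, along the tool's axes at that moment; what a row does not reach only later rows make up. A row lasts 1/10 s, in which the tool goes at most 50 mm and 8.59 degrees, less where a joint would pass 70% of its speed; a pose out of reach is approached as far as the arm can. A call with a gripper value outside its range is refused whole. "hand" is the finger opening in mm, from 0 to 91.8, set as the call begins (left out, the last holds). The fingers move at their own pace and stop on an object; "squeeze" is the grip in N (left out, the last holds). Time passes only in rows, so rows that repeat a pose let the fingers close. It gives the time, the measured TCP pose, the force, the opening and the grip force at its end, in the units of the state.
- observe(): the state, without advancing time (a new reading comes with each control period).
- read_camera(name): name is "side" or "top"; returns a dict with "pixels" (420x560x3 uint8, blue, green, red), "K" (3x3 intrinsics, pixels), "rvec" (rotation vector, rad) and "tvec" (3), from world to camera coordinates, as OpenCV has them. Camera axes: x right, y down, z forward; pixel columns grow to the right and rows downward; lengths in m; the calibration is good to about 2 mm. A picture is of the moment at which its call begins. There is no depth.
- hand_in(): hands the job in; it is judged then, once.
Trained networks look in a picture, given as the dict that the camera call returned (one of the last four; its "shot" number tells which), for a name from the list of things; names that differ only in an ending like _2 or _b are one class to them, and where a whole thing is asked for, a point or a joint stands for the part that bears it (a point fixed in the world has none). Each returns a list of dicts, best first, with "confidence" (0 to 1); they miss things now and then, are a little off and sometimes report something else, mostly with a low value. They report only what shows in the picture. A call takes as long as a camera call. They do not tell look-alikes from the thing itself.
- boxes_of(picture, query): "point" ([x, y, z] in m, in world coordinates, good to about 4 mm: the middle of the surface that is visible of it).
- trace(picture, query): "pixels" (420x560 bool, what is visible of it).
- mark_of(picture, query): "point" ([x, y, z] in m, in world coordinates, good to about 4 mm: a listed point, or the origin of a listed thing).
The state is a dict: "time": time; "qpos": joint angles; "qvel": joint speeds; "joint_efforts": joint torques, N m; "tool_pos": TCP position; "tool_rot": TCP orientation; "contact_force": force on the tool from outside, world axes, zero at the start; "torque": the same for the moment, N m; "opening": finger opening in m; "grip_force": force on a finger pad.
Only numpy, scipy, OpenCV 4.12 (cv2) and the standard library are available. Lean on these libraries where they do the work, as an engineer would, in place of code of your own. Each camera call takes 0.05 s, during which the arm holds its last target. There are 200 camera calls.

## Working session

There is one attempt and no reset: what is moved stays moved. The work goes in short steps, Python scripts to look and compute and a tool call to move; the robot and the scene stay as the last step left them, time stands still between calls to the robot, and variables do not carry over. Pictures are saved under pics/ and viewed, at most 14 in all, crops included, and the job is handed in when it is done.

Besides the shell and the picture viewer there is one more tool, called after ">>>" as name([rows], argument=value, ...), one row to a line, values as JSON. arm_command: Moves the arm, as the interface text tells. Its arguments: {"type":"object","properties":{"series":{"type":"array"},"hand":{"type":"number"},"squeeze":{"type":"number"}},"required":["series"]}

```bash
mkdir -p pics
cat > h.py <<'E'
from cell import *
import numpy as np, cv2
def shot(cam,fn=None):
    p=read_camera(cam)
    if fn: cv2.imwrite('pics/'+fn,p['pixels'])
    return p
def proj(p,X):
    return cv2.projectPoints(np.array(X,float).reshape(-1,1,3),p['rvec'],p['tvec'],p['K'],None)[0].reshape(-1,2)
def onplane(p,uv,z):
    R=cv2.Rodrigues(p['rvec'])[0];c=-R.T@p['tvec'].ravel()
    d=R.T@np.linalg.inv(p['K'])@np.array([uv[0],uv[1],1.]);return c+d*(z-c[2])/d[2]
E
python3 - <<'E'
from h import *
s=observe();print({k:np.round(v,3) for k,v in s.items()})
for cam in('top','side'):
    p=shot(cam,cam+'0.png')
    for q in ['stop_top','console','dial_grip','dial_tip','mark_tip','pot','lid','lid_grip','lid_mat','tray','fit1','gauge_a','gauge_b','union','wrench']:
        for r in mark_of(p,q)[:7]: print(cam,q,np.round(r['point'],3),round(r['confidence'],2),np.round(proj(p,r['point'])[0]))
E
```

```text
{'time': np.float64(0.0), 'qpos': array([ 0.955,  0.343,  1.525,  0.   ,  1.275, -0.146]), 'qvel': array([-0.002, -0.   ,  0.001, -0.001,  0.   ,  0.001]), 'joint_efforts': array([ 2.0000e-03, -4.3125e+01, -2.4423e+01,  7.2000e-02,  5.6000e-02,
       -0.0000e+00]), 'tool_pos': array([0.237, 0.468, 0.292]), 'tool_rot': array([-3.14 , -0.   ,  2.672]), 'contact_force': array([ 0.422, -0.779,  0.049]), 'torque': array([-0.005,  0.039, -0.026]), 'grip_force': np.float64(0.0), 'opening': np.float64(0.092)}
top stop_top [ 0.545 -0.352  0.098] 0.47 [427. 232.]
top stop_top [0.654 0.001 0.067] 0.2 [301. 197.]
top console [ 0.553 -0.298 -0.001] 0.81 [399. 231.]
top dial_grip [ 0.553 -0.244  0.091] 0.57 [388. 230.]
top dial_tip [ 0.517 -0.233  0.074] 0.66 [384. 243.]
top dial_tip [ 0.548 -0.352  0.099] 0.64 [427. 231.]
top dial_tip [ 0.552 -0.298  0.001] 0.61 [400. 231.]
top lid [0.653 0.007 0.068] 0.87 [299. 197.]
top lid [0.505 0.279 0.001] 0.31 [209. 251.]
top lid_grip [ 0.686 -0.003  0.104] 0.78 [303. 184.]
top lid_mat [ 0.435  0.015 -0.001] 0.94 [297. 272.]
top lid_mat [ 0.741  0.237 -0.
[... 1187 characters left out ...]
.]
side lid [0.652 0.002 0.066] 0.75 [276. 204.]
side lid_grip [0.682 0.003 0.106] 0.7 [264. 189.]
side lid_mat [ 0.435  0.022 -0.002] 0.95 [358. 255.]
side tray [0.512 0.28  0.005] 0.97 [290. 334.]
side fit1 [0.509 0.334 0.005] 0.81 [281. 358.]
side fit1 [0.508 0.229 0.002] 0.72 [300. 314.]
side gauge_a [ 0.742  0.234 -0.002] 0.71 [198. 283.]
side gauge_a [0.609 0.31  0.004] 0.56 [238. 330.]
side gauge_b [ 0.742  0.234 -0.002] 0.71 [198. 283.]
side gauge_b [0.609 0.31  0.004] 0.56 [238. 330.]
side union [ 0.748 -0.24  -0.002] 0.71 [276. 163.]
side union [0.654 0.001 0.067] 0.22 [275. 204.]
side wrench [ 0.797 -0.028  0.003] 0.9 [228. 202.]
side wrench [ 0.548 -0.245  0.09 ] 0.53 [345. 151.]
```

View pics/top0.png

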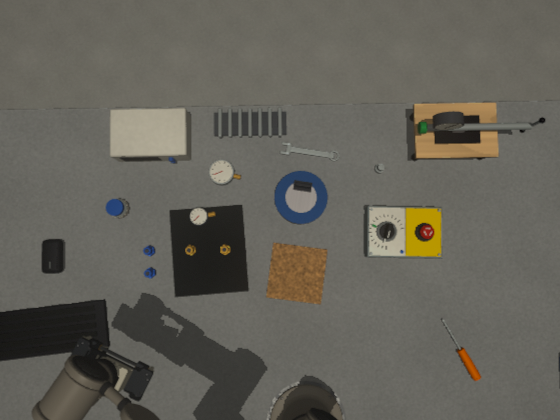

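View pics/side0.png

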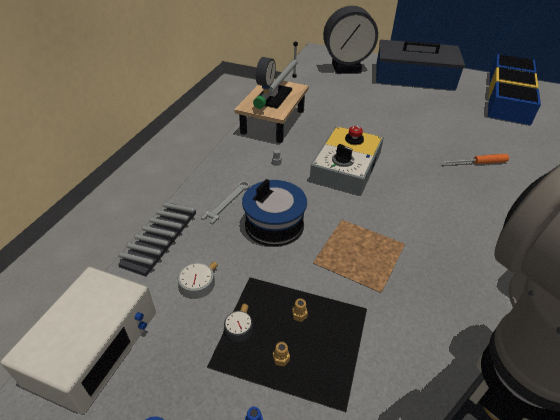

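Top view: brass fittings at (190,250) and (225,249). The look-alikes are two blue fittings at (150,251) and (150,272), the steel union at (379,168) and the small gauge at (198,216). I choose the two brass ones on the black mat. The stop is at (427,232), the dial at (387,231), the lid fin at (303,186) and the cork mat at (297,273).

Run:
```python
from h import *
p=shot('top');s=shot('side')
I=p['pixels'];J=s['pixels']
c=lambda a,x,y,w,h:cv2.resize(a[y:y+h,x:x+w],(400,300),interpolation=cv2.INTER_CUBIC)
cv2.imwrite('pics/crop1.png',np.vstack([np.hstack([c(I,140,205,100,75),c(I,362,200,88,66)]),np.hstack([c(I,265,165,80,60),c(J,305,118,88,66)])]))
# green mark and white pointer on box top
hsv=cv2.cvtColor(I,cv2.COLOR_BGR2HSV)
m=cv2.inRange(hsv,(45,80,40),(90,255,255));m[:, :365]=0;m[:205]=0;m[265:]=0;m[:,446:]=0
ys,xs=np.nonzero(m);print('green',len(xs), np.c_[xs,ys][:20].tolist())
if len(xs):print(onplane(p,(xs.mean(),ys.mean()),.062))
hs=cv2.cvtColor(J,cv2.COLOR_BGR2HSV)
m=cv2.inRange(hs,(45,80,40),(90,255,255));m[:,:310]=0;m[:120]=0;m[190:]=0;m[:,390:]=0
ys,xs=np.nonzero(m);print('greenside',len(xs), np.c_[xs,ys][:20].tolist())
if len(xs):print(onplane(s,(xs.mean(),ys.mean()),.062))
for n,q in(('lid_grip',.108),('lid',.08),('stop_top',.098),('dial_grip',.09)):
  for im,nm in((p,'top'),(s,'side')):
    for r in mark_of(im,n)[:2]:print(nm,n,np.round(r['point'],4),round(r['confidence'],2))
for im,nm in((p,'top'),(s,'side')):
  for n in('fit1','mark_tip','dial_tip','lid_mat','console','pot'):
    for r in mark_of(im,n)[:4]:print(nm,n,np.round(r['point'],4),round(r['confidence'],2))
```

```text
green 5 [[373, 225], [374, 225], [374, 226], [375, 226], [376, 226]]
[ 0.5671943  -0.21058348  0.062     ]
greenside 6 [[334, 163], [334, 164], [335, 164], [332, 165], [333, 165], [334, 165]]
[ 0.56835326 -0.21136082  0.062     ]
top lid_grip [ 0.6886 -0.001   0.1042] 0.88
side lid_grip [0.6831 0.0029 0.1006] 0.65
top lid [0.6546 0.0075 0.0657] 0.7
top lid [0.6112 0.3082 0.0019] 0.18
side lid [0.6521 0.0016 0.0647] 0.74
side lid [5.063e-01 2.312e-01 5.000e-04] 0.63
top stop_top [ 0.5462 -0.3552  0.0978] 0.72
top stop_top [ 0.7439 -0.2344  0.0009] 0.65
side stop_top [ 0.5491 -0.3504  0.1002] 0.59
top dial_grip [ 0.5519 -0.2434  0.0897] 0.59
side dial_grip [ 0.4332  0.0193 -0.0035] 0.71
side dial_grip [ 0.5497 -0.2451  0.09  ] 0.64
top fit1 [0.5075 0.4586 0.0014] 0.54
top fit1 [ 0.5056  0.3367 -0.002 ] 0.52
top fit1 [ 4.430e-01  4.536e-01 -3.000e-04] 0.42
top fit1 [0.6073 0.3117 0.0023] 0.24
top mark_tip [0.7399 0.2362 0.0008] 0.41
top dial_tip [ 0.5145 -0.2327  0.0748] 0.68
top lid_mat [ 0.4317  0.0188 -0.0013] 0.58
top console [ 0.5556 -0.3    -0.0029] 0.65
side fit1 [0.507  0.232  0.0035] 0.75
side fit1 [0.5112 0.333  0.0023] 0.56
side fit1 [ 0.5194 -0.233   0.0683] 0.37
side dial_tip [ 0.5158 -0.2329  0.0664] 0.79
side dial_tip [0.6818 0.0027 0.103 ] 0.36
side lid_mat [ 0.4332  0.0227 -0.0029] 0.95
side console [ 0.5483 -0.2953 -0.0011] 0.59
side console [0.6821 0.002  0.1045] 0.4
side pot [ 0.6517  0.0052 -0.0011] 0.71
```

View pics/crop1.png

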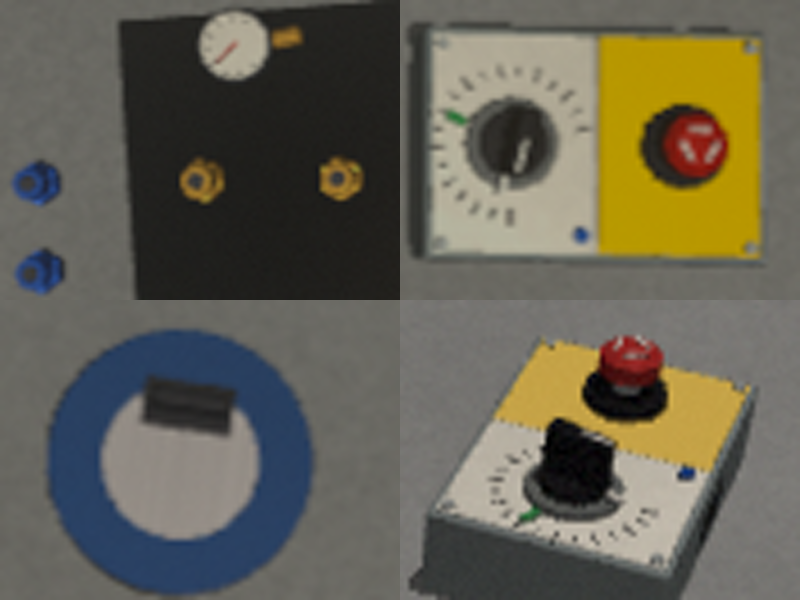

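The crop confirms two brass fittings on the black mat, top-left panel at about (203,180) and (341,180), and two blue look-alikes off the mat at the left. The dial pointer is about 16° from -x and the green mark is at about 118°. The red stop is on the yellow half. I press the stop first.

```bash
cat >> h.py <<'E'
from scipy.spatial.transform import Rotation as Ro
def go(x,y,z,yaw=90,grasp=True):
    "tool shift (mm) and turn (deg) to bring grasp point (tool down) to world x,y,z"
    s=observe();R=Ro.from_euler('xyz',s['tool_rot'])
    T=Ro.from_euler('xyz',[180,0,yaw],degrees=True)
    d=R.inv().apply(np.array([x,y,z+(.047 if grasp else 0)])-s['tool_pos'])*1000
    r=(R.inv()*T).as_rotvec(degrees=True)
    print('shift',np.round(d,1),'turn',np.round(r,2),'t',round(float(s['time']),1))
E
python3 - <<'E'
import cell
print({k:getattr(cell,k) for k in dir(cell) if 'over' in k.lower() or isinstance(getattr(cell,k),(int,float))})
from h import *
go(.549,-.352,.20)
E
```

```text
{'finger_overhang': 0.0655}
shift [-648.9 -590.3   45.2] turn [ 0.   -0.   63.08] t 2.7
```

>>> arm_command([
  {"x":-649,"y":-590,"z":42,"rz":63.1},
  {"x":-649,"y":-590,"z":42,"rz":63.1},
  {"x":-649,"y":-590,"z":42,"rz":63.1},
  {"x":-649,"y":-590,"z":42,"rz":63.1},
  {"x":-649,"y":-590,"z":42,"rz":63.1},
  {"x":-649,"y":-590,"z":42,"rz":63.1},
  {"x":-649,"y":-590,"z":42,"rz":63.1},
  {"x":-649,"y":-590,"z":42,"rz":63.1},
  {"x":-649,"y":-590,"z":42,"rz":63.1},
  {"x":-649,"y":-590,"z":42,"rz":63.1},
  {"x":-649,"y":-590,"z":42,"rz":63.1},
  {"x":-649,"y":-590,"z":42,"rz":63.1},
  {"x":-649,"y":-590,"z":42,"rz":63.1},
  {"x":-649,"y":-590,"z":42,"rz":63.1},
  {"x":-649,"y":-590,"z":42,"rz":63.1},
  {"x":-649,"y":-590,"z":42,"rz":63.1},
  {"x":-649,"y":-590,"z":42,"rz":63.1},
  {"x":-649,"y":-590,"z":42,"rz":63.1},
  {"x":-649,"y":-590,"z":42,"rz":63.1},
  {"x":-649,"y":-590,"z":42,"rz":63.1},
], hand=0, squeeze=20)

```text
invalid input
```

>>> arm_command([
  {"x":-49,"y":-44,"z":3,"rx":0,"ry":0,"rz":5},
], hand=0)

```text
time: 2.8
tool_pos: [0.255, 0.4242, 0.2899]
tool_rot: [3.139, -0.001, 2.588]
contact_force: [2.7, -0.3, 0.4]
opening: 0.0878
grip_force: 0.0
```

>>> arm_command([
  {"x":-645,"y":-492,"z":39,"rx":0,"ry":0,"rz":58},
  {"x":-645,"y":-492,"z":39,"rx":0,"ry":0,"rz":58},
  {"x":-645,"y":-492,"z":39,"rx":0,"ry":0,"rz":58},
  {"x":-645,"y":-492,"z":39,"rx":0,"ry":0,"rz":58},
  {"x":-645,"y":-492,"z":39,"rx":0,"ry":0,"rz":58},
  {"x":-645,"y":-492,"z":39,"rx":0,"ry":0,"rz":58},
  {"x":-645,"y":-492,"z":39,"rx":0,"ry":0,"rz":58},
  {"x":-645,"y":-492,"z":39,"rx":0,"ry":0,"rz":58},
  {"x":-645,"y":-492,"z":39,"rx":0,"ry":0,"rz":58},
  {"x":-645,"y":-492,"z":39,"rx":0,"ry":0,"rz":58},
  {"x":-645,"y":-492,"z":39,"rx":0,"ry":0,"rz":58},
  {"x":-645,"y":-492,"z":39,"rx":0,"ry":0,"rz":58},
  {"x":-645,"y":-492,"z":39,"rx":0,"ry":0,"rz":58},
  {"x":-645,"y":-492,"z":39,"rx":0,"ry":0,"rz":58},
  {"x":-645,"y":-492,"z":39,"rx":0,"ry":0,"rz":58},
  {"x":-645,"y":-492,"z":39,"rx":0,"ry":0,"rz":58},
  {"x":-645,"y":-492,"z":39,"rx":0,"ry":0,"rz":58},
  {"x":-645,"y":-492,"z":39,"rx":0,"ry":0,"rz":58},
  {"x":-645,"y":-492,"z":39,"rx":0,"ry":0,"rz":58},
  {"x":-645,"y":-492,"z":39,"rx":0,"ry":0,"rz":58},
])

```text
time: 4.8
tool_pos: [0.5429, -0.3357, 0.2513]
tool_rot: [-3.142, -0.0, 1.573]
contact_force: [0.6, 0.1, -0.3]
opening: 0.0006
grip_force: 0.0
```

```bash
python3 -c "
from h import *
print(observe()['tool_pos'])
go(.549,-.352,.10+.0655-.047+.008)"
```

```text
[ 0.54293464 -0.33570835  0.25125606]
shift [-16.3   6.   77.7] turn [-0.   -0.02  0.15] t 4.8
```

>>> arm_command([
  {"x":-16,"y":6,"z":40},
  {"x":-16,"y":6,"z":76},
  {"x":-16,"y":6,"z":80},
  {"x":-16,"y":6,"z":84},
  {"x":-16,"y":6,"z":87},
  {"x":-16,"y":6,"z":88},
  {"x":-16,"y":6,"z":89},
  {"x":-16,"y":6,"z":90},
  {"x":-16,"y":6,"z":90},
])

```text
invalid input
```

>>> arm_command([
  {"x":-16,"y":6,"z":40,"rx":0,"ry":0,"rz":0},
  {"x":-16,"y":6,"z":76,"rx":0,"ry":0,"rz":0},
  {"x":-16,"y":6,"z":80,"rx":0,"ry":0,"rz":0},
  {"x":-16,"y":6,"z":84,"rx":0,"ry":0,"rz":0},
  {"x":-16,"y":6,"z":87,"rx":0,"ry":0,"rz":0},
  {"x":-16,"y":6,"z":88,"rx":0,"ry":0,"rz":0},
  {"x":-16,"y":6,"z":89,"rx":0,"ry":0,"rz":0},
  {"x":-16,"y":6,"z":90,"rx":0,"ry":0,"rz":0},
  {"x":-16,"y":6,"z":90,"rx":0,"ry":0,"rz":0},
])

```text
time: 5.7
tool_pos: [0.5499, -0.3531, 0.1637]
tool_rot: [3.138, 0.002, 1.572]
contact_force: [0.2, 1.4, 5.7]
opening: 0.0003
grip_force: 3.0
```

>>> arm_command([
  {"x":0,"y":0,"z":2,"rx":0,"ry":0,"rz":0},
  {"x":0,"y":0,"z":4,"rx":0,"ry":0,"rz":0},
  {"x":0,"y":0,"z":6,"rx":0,"ry":0,"rz":0},
  {"x":0,"y":0,"z":6,"rx":0,"ry":0,"rz":0},
])

```text
time: 6.1
tool_pos: [0.55, -0.3532, 0.1582]
tool_rot: [3.138, 0.002, 1.573]
contact_force: [-2.2, 3.3, 12.4]
opening: 0.0005
grip_force: 7.0
```

>>> arm_command([
  {"x":0,"y":0,"z":1,"rx":0,"ry":0,"rz":0},
  {"x":0,"y":0,"z":2,"rx":0,"ry":0,"rz":0},
  {"x":0,"y":0,"z":2,"rx":0,"ry":0,"rz":0},
])

```text
time: 6.4
tool_pos: [0.5501, -0.3533, 0.158]
tool_rot: [3.137, 0.003, 1.573]
contact_force: [-5.4, 5.7, 24.1]
opening: 0.0004
grip_force: 11.6
```

>>> arm_command([
  {"x":0,"y":0,"z":-40,"rx":0,"ry":0,"rz":0},
  {"x":200,"y":100,"z":-90,"rx":0,"ry":0,"rz":0},
  {"x":200,"y":100,"z":-90,"rx":0,"ry":0,"rz":0},
  {"x":200,"y":100,"z":-90,"rx":0,"ry":0,"rz":0},
  {"x":200,"y":100,"z":-90,"rx":0,"ry":0,"rz":0},
  {"x":200,"y":100,"z":-90,"rx":0,"ry":0,"rz":0},
  {"x":200,"y":100,"z":-90,"rx":0,"ry":0,"rz":0},
  {"x":200,"y":100,"z":-90,"rx":0,"ry":0,"rz":0},
], hand=46)

```text
time: 7.2
tool_pos: [0.6488, -0.1526, 0.2431]
tool_rot: [3.141, 0.001, 1.574]
contact_force: [-0.1, -0.6, -0.5]
opening: 0.0457
grip_force: 0.0
```

Run:
```python
from h import *
s=shot('side')
J=s['pixels'];hs=cv2.cvtColor(J,cv2.COLOR_BGR2HSV)
cv2.imwrite('pics/c2.png',cv2.resize(J[100:232,240:416],(800,600),interpolation=cv2.INTER_CUBIC))
p=shot('top')
for im in(p,s):
  for r in mark_of(im,'stop_top')[:2]:print(np.round(r['point'],4),r['confidence'])
# fin and lid masks in top view -> fin yaw
for q,z in(('lid_grip',.115),('lid',.083)):
  for im in (p,s):
    t=trace(im,q)
    for r in t[:1]:
      m=r['pixels'].astype(np.uint8);print(q,m.sum(),r['confidence'],cv2.minAreaRect(np.argwhere(m)[:,::-1].astype(np.float32)))
go(.686,.0,.135,82)
```

```text
[ 0.5463 -0.3539  0.096 ] 0.51
[ 0.5496 -0.3504  0.0918] 0.43
lid_grip 2343 0.8 ((274.5, 202.0), (44.0, 65.0), 90.0)
lid 2252 0.63 ((300.0, 197.0), (52.0, 52.0), 90.0)
lid 2310 0.74 ((274.0, 202.0), (44.0, 64.0), 90.0)
shift [153.8  37.6  60.8] turn [-0.01 -0.01  8.01] t 7.6
```

View pics/c2.png

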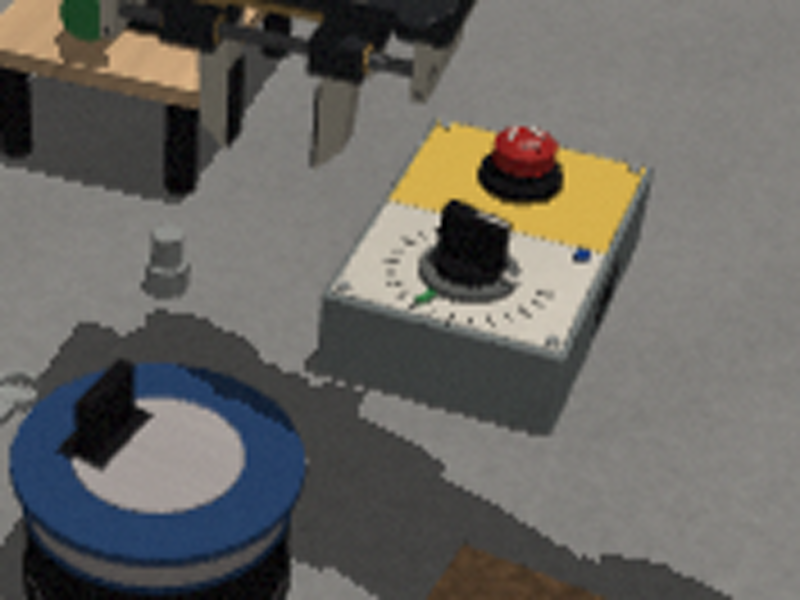

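Crop: the red head at (525,150) now sits down on its collar, so the stop is latched. The fin is at (110,410). Next I work out the fin's direction.

Run:
```python
from h import *
p=shot('top');s=shot('side')
R=cv2.Rodrigues(p['rvec'])[0];print('cam',-R.T@p['tvec'].ravel())
for z in(.083,.118):
  a=[onplane(p,u,z) for u in((294.4,180.4),(312.4,182.6),(293.6,189.8),(311.2,191.8))]
  print(z,np.round(a,4).tolist(),[np.degrees(np.arctan2(*(a[i]-a[i+1])[:2])) for i in(0,2)])
# refine: dark pixels of fin
I=p['pixels'];g=I.max(2);m=np.zeros_like(g);m[172:204,285:320]=(g[172:204,285:320]<70)
n,l,st,c=cv2.connectedComponentsWithStats(m);i=1+st[1:,4].argmax();print(st[i],c[i],cv2.minAreaRect(np.argwhere(l==i)[:,::-1].astype(np.float32)))
t=trace(p,'lid')[0]['pixels'];ys,xs=np.nonzero(t);print(onplane(p,((xs.min()+xs.max())/2,(ys.min()+ys.max())/2),.083))
for im in(p,s):
  for q in('lid_grip','lid','pot'):
    for r in mark_of(im,q)[:1]:print(q,np.round(r['point'],4),r['confidence'])
```

```text
cam [0.50058221 0.07356752 1.53667306]
0.083 [[0.7011, 0.0198, 0.083], [0.6937, -0.0319, 0.083], [0.6739, 0.0227, 0.083], [0.6672, -0.0277, 0.083]] [np.float64(8.120223458458378), np.float64(7.641503798501172)]
0.118 [[0.6962, 0.0211, 0.118], [0.6891, -0.0293, 0.118], [0.6698, 0.0239, 0.118], [0.6632, -0.0253, 0.118]] [np.float64(8.12022345845843), np.float64(7.641503798501248)]
[294 180  18  11 150] [302.16666667 185.38      ] ((302.124267578125, 185.44219970703125), (17.41054916381836, 8.591231346130371), 8.746161460876465)
[0.65138663 0.00626348 0.083     ]
lid_grip [ 0.6876 -0.0015  0.1054] 0.88
lid [0.6493 0.005  0.0703] 0.74
pot [ 0.5045  0.3342 -0.0026] 0.16
lid_grip [0.686  0.003  0.1046] 0.65
lid [ 0.6539 -0.0007  0.0665] 0.82
pot [ 0.654   0.0045 -0.0008] 0.7
```

>>> arm_command([
  {"x":50,"y":12,"z":20,"rx":0,"ry":0,"rz":4},
  {"x":100,"y":24,"z":20,"rx":0,"ry":0,"rz":8},
  {"x":153,"y":36,"z":20,"rx":0,"ry":0,"rz":8},
  {"x":153,"y":36,"z":40,"rx":0,"ry":0,"rz":8},
  {"x":153,"y":36,"z":60,"rx":0,"ry":0,"rz":8},
  {"x":153,"y":36,"z":75,"rx":0,"ry":0,"rz":8},
  {"x":153,"y":36,"z":87,"rx":0,"ry":0,"rz":8},
  {"x":153,"y":36,"z":87,"rx":0,"ry":0,"rz":8},
  {"x":153,"y":36,"z":87,"rx":0,"ry":0,"rz":8},
])

```text
time: 8.95
tool_pos: [0.6848, -0.0001, 0.1564]
tool_rot: [3.141, -0.0, 1.432]
contact_force: [-1.6, -0.2, 0.9]
opening: 0.0462
grip_force: 0.0
```

>>> arm_command([
  {"x":0,"y":0,"z":0,"rx":0,"ry":0,"rz":0},
  {"x":0,"y":0,"z":0,"rx":0,"ry":0,"rz":0},
  {"x":0,"y":0,"z":0,"rx":0,"ry":0,"rz":0},
  {"x":0,"y":0,"z":0,"rx":0,"ry":0,"rz":0},
  {"x":0,"y":0,"z":0,"rx":0,"ry":0,"rz":0},
], hand=0, squeeze=30)

```text
time: 9.45
tool_pos: [0.6847, 0.0001, 0.1562]
tool_rot: [3.141, -0.0, 1.433]
contact_force: [1.8, 0.0, -0.6]
opening: 0.0104
grip_force: 0.6
```

>>> arm_command([
  {"x":0,"y":0,"z":-4,"rx":0,"ry":0,"rz":0},
  {"x":0,"y":0,"z":-12,"rx":0,"ry":0,"rz":0},
  {"x":0,"y":0,"z":-24,"rx":0,"ry":0,"rz":0},
  {"x":0,"y":0,"z":-36,"rx":0,"ry":0,"rz":0},
  {"x":0,"y":-5,"z":-36,"rx":-5,"ry":0,"rz":0},
  {"x":0,"y":-10,"z":-36,"rx":-10,"ry":0,"rz":0},
  {"x":0,"y":-14,"z":-36,"rx":-15,"ry":0,"rz":0},
  {"x":0,"y":-14,"z":-36,"rx":-15,"ry":0,"rz":0},
  {"x":0,"y":-14,"z":-36,"rx":-15,"ry":0,"rz":0},
])

```text
time: 10.35
tool_pos: [0.671, 0.0021, 0.1933]
tool_rot: [2.88, -0.0, 1.433]
contact_force: [0.9, -0.1, -2.6]
opening: 0.01
grip_force: 29.9
```

Run:
```python
from h import *
s=shot('side','tilt.png')
cv2.imwrite('pics/c3.png',cv2.resize(s['pixels'][120:260,190:376],(800,600)))
```

```text
(no output)
```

View pics/c3.png

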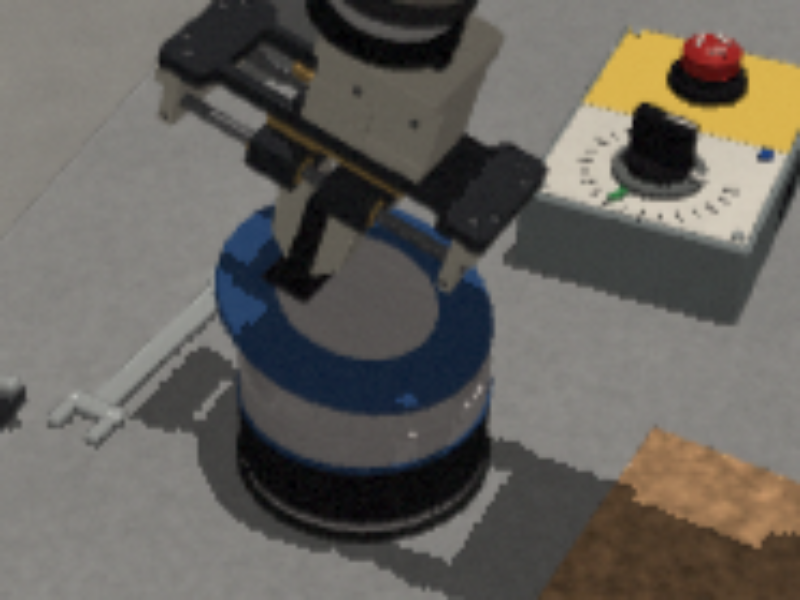

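The crop shows the lid held by its fin at (310,240) and tipped about 15° over the pot. The stop is still down.

>>> arm_command([
  {"x":0,"y":0,"z":-15,"rx":8,"ry":0,"rz":0},
  {"x":0,"y":0,"z":-30,"rx":15,"ry":0,"rz":0},
  {"x":0,"y":0,"z":-30,"rx":15,"ry":0,"rz":0},
  {"x":0,"y":0,"z":-30,"rx":15,"ry":0,"rz":0},
])

```text
time: 10.8
tool_pos: [0.6643, 0.0028, 0.2202]
tool_rot: [3.137, -0.0, 1.432]
contact_force: [0.7, -0.1, -2.3]
opening: 0.0097
grip_force: 29.9
```

Run:
```python
from h import *
s=observe();print(s['tool_pos'],s['tool_rot'],s['opening'])
go(.4652,.0155,.07,82)
p=shot('top')
for r in mark_of(p,'lid_mat')[:1]:print(r)
```

```text
[0.66432486 0.00284513 0.22023656] [ 3.13747391e+00 -1.06444918e-04  1.43237447e+00] 0.009721968322913712
shift [ -15.  -199.4  102.4] turn [ 0.24 -0.01  0.07] t 10.8
```

>>> arm_command([
  {"x":-4,"y":-30,"z":0,"rx":0,"ry":0,"rz":0},
  {"x":-8,"y":-70,"z":0,"rx":0,"ry":0,"rz":0},
  {"x":-12,"y":-110,"z":0,"rx":0,"ry":0,"rz":0},
  {"x":-15,"y":-150,"z":0,"rx":0,"ry":0,"rz":0},
  {"x":-15,"y":-185,"z":0,"rx":0,"ry":0,"rz":0},
  {"x":-15,"y":-199,"z":20,"rx":0,"ry":0,"rz":0},
  {"x":-15,"y":-199,"z":50,"rx":0,"ry":0,"rz":0},
  {"x":-15,"y":-199,"z":80,"rx":0,"ry":0,"rz":0},
  {"x":-15,"y":-199,"z":100,"rx":0,"ry":0,"rz":0},
  {"x":-15,"y":-199,"z":115,"rx":0,"ry":0,"rz":0},
  {"x":-15,"y":-199,"z":121,"rx":0,"ry":0,"rz":0},
  {"x":-15,"y":-199,"z":125,"rx":0,"ry":0,"rz":0},
  {"x":-15,"y":-199,"z":125,"rx":0,"ry":0,"rz":0},
])

```text
time: 12.2
tool_pos: [0.4638, 0.0158, 0.096]
tool_rot: [3.141, -0.0, 1.433]
contact_force: [0.2, 0.3, -1.1]
opening: 0.0098
grip_force: 29.9
```

>>> arm_command([
  {"x":0,"y":0,"z":2,"rx":0,"ry":0,"rz":0},
  {"x":0,"y":0,"z":3,"rx":0,"ry":0,"rz":0},
  {"x":0,"y":0,"z":4,"rx":0,"ry":0,"rz":0},
  {"x":0,"y":0,"z":4,"rx":0,"ry":0,"rz":0},
])

```text
time: 12.6
tool_pos: [0.4641, 0.0157, 0.0922]
tool_rot: [3.141, -0.0, 1.433]
contact_force: [0.6, -0.0, -0.9]
opening: 0.0101
grip_force: 29.9
```

>>> arm_command([
  {"x":0,"y":0,"z":0,"rx":0,"ry":0,"rz":0},
  {"x":0,"y":0,"z":0,"rx":0,"ry":0,"rz":0},
  {"x":0,"y":0,"z":0,"rx":0,"ry":0,"rz":0},
  {"x":0,"y":0,"z":-30,"rx":0,"ry":0,"rz":0},
  {"x":0,"y":0,"z":-80,"rx":0,"ry":0,"rz":0},
  {"x":0,"y":0,"z":-120,"rx":0,"ry":0,"rz":0},
  {"x":100,"y":0,"z":-120,"rx":0,"ry":0,"rz":0},
  {"x":100,"y":0,"z":-120,"rx":0,"ry":0,"rz":0},
], hand=46)

```text
time: 13.4
tool_pos: [0.4786, 0.1149, 0.2138]
tool_rot: [3.137, -0.001, 1.429]
contact_force: [1.2, -0.1, 0.2]
opening: 0.0461
grip_force: 0.0
```

Run:
```python
from h import *
p=shot('top','top2.png');s=shot('side','side2.png')
for n,im in(('t',p),('s',s)):
  for q in('lid','lid_grip','fit1','pot'):
    for r in mark_of(im,q)[:4]:print(n,q,np.round(r['point'],4),round(r['confidence'],2))
# brass blobs: top-face centroid by hue on tray
I=p['pixels'];hsv=cv2.cvtColor(I,cv2.COLOR_BGR2HSV);m=cv2.inRange(hsv,(12,110,60),(32,255,255));m[:,:165]=0;m[:,255:]=0;m[:200]=0;m[300:]=0
n,l,st,c=cv2.connectedComponentsWithStats(m)
for i in range(1,n):
  if st[i,4]>8:print(st[i],c[i],onplane(p,c[i],.022))
cv2.imwrite('pics/m2.png',np.vstack([p['pixels'][130:330,140:440],s['pixels'][170:400,180:480]]))
go(.508,.335,.12,90)
```

```text
t lid [0.4325 0.0169 0.0032] 0.78
t lid_grip [0.4678 0.015  0.0381] 0.71
t fit1 [ 4.453e-01  4.516e-01 -1.000e-04] 0.63
t fit1 [0.5108 0.2345 0.005 ] 0.61
t fit1 [ 0.5075  0.4609 -0.0027] 0.53
t fit1 [ 0.5061  0.334  -0.003 ] 0.48
t pot [ 0.5444 -0.3533  0.0954] 0.7
t pot [0.6536 0.0037 0.0013] 0.62
s lid [0.4307 0.0184 0.0043] 0.55
s lid_grip [0.4628 0.019  0.0391] 0.81
s fit1 [0.5041 0.2305 0.    ] 0.85
s fit1 [0.5087 0.3313 0.0051] 0.65
s pot [0.651  0.0029 0.001 ] 0.89
[208 211   8   6  38] [211.39473684 213.84210526] [0.6140917  0.26670117 0.022     ]
[185 244  11  12  88] [190.28409091 249.81818182] [0.5086995  0.33019368 0.022     ]
[220 244   8  11  61] [223.36065574 248.83606557] [0.50949139 0.23255816 0.022     ]
shift [223.4  -0.8  44.8] turn [-0.01  0.   -8.03] t 13.9
```

View pics/m2.png

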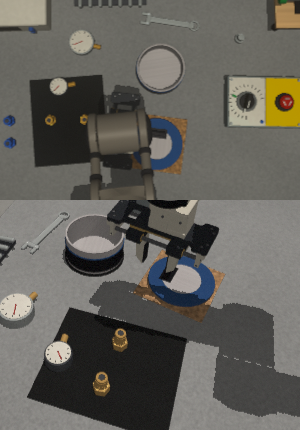

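The picture shows the lid lying flat on the cork mat at (160,145) and the pot open at (160,68). The two brass fittings have not moved, at (50,120) and (84,119).

>>> arm_command([
  {"x":50,"y":0,"z":0,"rx":0,"ry":0,"rz":-4},
  {"x":100,"y":0,"z":0,"rx":0,"ry":0,"rz":-8},
  {"x":150,"y":0,"z":10,"rx":0,"ry":0,"rz":-8},
  {"x":195,"y":0,"z":25,"rx":0,"ry":0,"rz":-8},
  {"x":220,"y":-1,"z":45,"rx":0,"ry":0,"rz":-8},
  {"x":220,"y":-1,"z":75,"rx":0,"ry":0,"rz":-8},
  {"x":220,"y":-1,"z":105,"rx":0,"ry":0,"rz":-8},
  {"x":220,"y":-1,"z":125,"rx":0,"ry":0,"rz":-8},
  {"x":220,"y":-1,"z":125,"rx":0,"ry":0,"rz":-8},
  {"x":220,"y":-1,"z":125,"rx":0,"ry":0,"rz":-8},
])

```text
time: 14.9
tool_pos: [0.5074, 0.3323, 0.0872]
tool_rot: [-3.142, -0.0, 1.571]
contact_force: [1.7, -0.4, -0.5]
opening: 0.0459
grip_force: 0.0
```

>>> arm_command([
  {"x":0,"y":0,"z":0,"rx":0,"ry":0,"rz":0},
  {"x":0,"y":0,"z":0,"rx":0,"ry":0,"rz":0},
  {"x":0,"y":0,"z":0,"rx":0,"ry":0,"rz":0},
  {"x":0,"y":0,"z":0,"rx":0,"ry":0,"rz":0},
  {"x":0,"y":0,"z":0,"rx":0,"ry":0,"rz":0},
], hand=0, squeeze=20)

```text
time: 15.4
tool_pos: [0.5074, 0.333, 0.0879]
tool_rot: [3.14, -0.001, 1.572]
contact_force: [-0.1, -0.9, 5.2]
opening: 0.0213
grip_force: 20.0
```

>>> arm_command([
  {"x":0,"y":0,"z":-30,"rx":0,"ry":0,"rz":0},
  {"x":0,"y":0,"z":-80,"rx":0,"ry":0,"rz":0},
  {"x":0,"y":0,"z":-120,"rx":0,"ry":0,"rz":0},
  {"x":0,"y":0,"z":-120,"rx":0,"ry":0,"rz":0},
])

```text
time: 15.8
tool_pos: [0.509, 0.334, 0.2132]
tool_rot: [3.131, -0.005, 1.572]
contact_force: [0.5, 0.5, -0.8]
opening: 0.0221
grip_force: 20.0
```

Run:
```python
from h import *
print(observe()['opening'],observe()['tool_pos'])
go(.652,.033,.14,90)
p=shot('top');
for r in mark_of(p,'pot')[:3]:print(np.round(r['point'],4),r['confidence'])
```

```text
0.022132589917112405 [0.50903212 0.33401922 0.21321402]
shift [-301.4  142.2   26.1] turn [ 0.58 -0.29  0.09] t 15.8
[6.56e-01 2.80e-03 4.00e-04] 0.55
```

>>> arm_command([
  {"x":-40,"y":18,"z":0,"rx":0,"ry":0,"rz":0},
  {"x":-85,"y":38,"z":0,"rx":0,"ry":0,"rz":0},
  {"x":-130,"y":60,"z":0,"rx":0,"ry":0,"rz":0},
  {"x":-175,"y":80,"z":0,"rx":0,"ry":0,"rz":0},
  {"x":-220,"y":102,"z":0,"rx":0,"ry":0,"rz":0},
  {"x":-265,"y":125,"z":0,"rx":0,"ry":0,"rz":0},
  {"x":-303,"y":142,"z":10,"rx":0,"ry":0,"rz":0},
  {"x":-303,"y":142,"z":26,"rx":0,"ry":0,"rz":0},
  {"x":-303,"y":142,"z":60,"rx":0,"ry":0,"rz":0},
  {"x":-303,"y":142,"z":90,"rx":0,"ry":0,"rz":0},
  {"x":-303,"y":142,"z":110,"rx":0,"ry":0,"rz":0},
  {"x":-303,"y":142,"z":120,"rx":0,"ry":0,"rz":0},
  {"x":-303,"y":142,"z":120,"rx":0,"ry":0,"rz":0},
])

```text
time: 17.2
tool_pos: [0.6472, 0.03, 0.0866]
tool_rot: [-3.136, -0.0, 1.573]
contact_force: [-8.3, -1.6, 14.3]
opening: 0.0212
grip_force: 30.9
```

>>> arm_command([
  {"x":0,"y":0,"z":0,"rx":0,"ry":0,"rz":0},
  {"x":0,"y":0,"z":0,"rx":0,"ry":0,"rz":0},
  {"x":0,"y":0,"z":0,"rx":0,"ry":0,"rz":0},
  {"x":0,"y":0,"z":-30,"rx":0,"ry":0,"rz":0},
  {"x":0,"y":0,"z":-75,"rx":0,"ry":0,"rz":0},
  {"x":0,"y":0,"z":-120,"rx":0,"ry":0,"rz":0},
  {"x":0,"y":0,"z":-120,"rx":0,"ry":0,"rz":0},
], hand=36)

```text
time: 17.9
tool_pos: [0.6514, 0.03, 0.2127]
tool_rot: [3.132, 0.001, 1.572]
contact_force: [1.0, -0.1, 1.3]
opening: 0.0359
grip_force: 0.0
```

Run:
```python
from h import *
p=shot('top');s=shot('side')
for n,im in(('t',p),('s',s)):
    for r in mark_of(im,'fit1')[:5]:print(n,np.round(r['point'],4),round(r['confidence'],2))
I=p['pixels'];hsv=cv2.cvtColor(I,cv2.COLOR_BGR2HSV);m=cv2.inRange(hsv,(12,110,60),(32,255,255));m[:,:165]=0;m[:,255:]=0;m[:200]=0;m[300:]=0
n,l,st,c=cv2.connectedComponentsWithStats(m)
for i in range(1,n):
  if st[i,4]>8:print(st[i],c[i],onplane(p,c[i],.022))
cv2.imwrite('pics/m3.png',np.vstack([p['pixels'][130:330,140:440],s['pixels'][170:400,180:480]]))
go(.508,.2315,.12,90)
```

```text
t [ 0.508   0.4578 -0.0007] 0.68
t [0.4439 0.4514 0.001 ] 0.53
t [0.5119 0.2346 0.005 ] 0.5
s [0.506  0.2293 0.0007] 0.6
s [0.6463 0.0273 0.0066] 0.5
[208 211   8   6  39] [211.30769231 213.79487179] [0.61423779 0.26695773 0.022     ]
[220 244  11  11  89] [224.91011236 249.15730337] [0.50844357 0.22799294 0.022     ]
shift [ 201.6 -139.8   38.3] turn [-0.25 -0.02  0.09] t 18.1
```

View pics/m3.png

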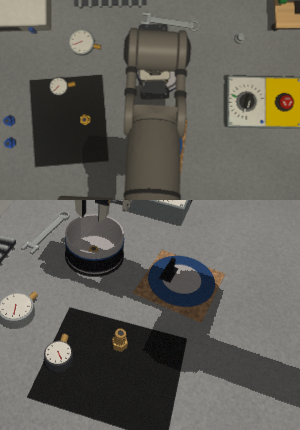

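The fitting is in the pot, bottom panel (95,247). The second is still at (120,340) in the bottom panel. I fetch it.

>>> arm_command([
  {"x":40,"y":-28,"z":0,"rx":0,"ry":0,"rz":0},
  {"x":80,"y":-56,"z":0,"rx":0,"ry":0,"rz":0},
  {"x":120,"y":-84,"z":0,"rx":0,"ry":0,"rz":0},
  {"x":160,"y":-112,"z":10,"rx":0,"ry":0,"rz":0},
  {"x":200,"y":-140,"z":25,"rx":0,"ry":0,"rz":0},
  {"x":200,"y":-140,"z":45,"rx":0,"ry":0,"rz":0},
  {"x":200,"y":-140,"z":75,"rx":0,"ry":0,"rz":0},
  {"x":200,"y":-140,"z":100,"rx":0,"ry":0,"rz":0},
  {"x":200,"y":-140,"z":117,"rx":0,"ry":0,"rz":0},
  {"x":200,"y":-140,"z":117,"rx":0,"ry":0,"rz":0},
  {"x":200,"y":-140,"z":117,"rx":0,"ry":0,"rz":0},
], hand=46)

```text
time: 19.2
tool_pos: [0.5085, 0.2296, 0.0889]
tool_rot: [-3.139, 0.001, 1.572]
contact_force: [-0.1, -0.1, 0.2]
opening: 0.046
grip_force: 0.0
```

>>> arm_command([
  {"x":0,"y":0,"z":0,"rx":0,"ry":0,"rz":0},
  {"x":0,"y":0,"z":0,"rx":0,"ry":0,"rz":0},
  {"x":0,"y":0,"z":0,"rx":0,"ry":0,"rz":0},
  {"x":0,"y":0,"z":0,"rx":0,"ry":0,"rz":0},
  {"x":0,"y":0,"z":0,"rx":0,"ry":0,"rz":0},
], hand=0)

```text
time: 19.7
tool_pos: [0.5093, 0.2299, 0.0906]
tool_rot: [3.141, -0.0, 1.572]
contact_force: [-1.0, 0.9, 3.9]
opening: 0.0214
grip_force: 20.0
```

>>> arm_command([
  {"x":0,"y":0,"z":-30,"rx":0,"ry":0,"rz":0},
  {"x":0,"y":0,"z":-80,"rx":0,"ry":0,"rz":0},
  {"x":0,"y":0,"z":-120,"rx":0,"ry":0,"rz":0},
  {"x":0,"y":0,"z":-120,"rx":0,"ry":0,"rz":0},
])

```text
time: 20.1
tool_pos: [0.5115, 0.2306, 0.2158]
tool_rot: [3.131, -0.003, 1.572]
contact_force: [-0.6, 0.5, -0.5]
opening: 0.0211
grip_force: 20.0
```

Run:
```python
from h import *
print(observe()['opening'],observe()['tool_pos'])
go(.652,-.023,.14,90)
p=shot('top')
for r in mark_of(p,'fit1')[:5]:print(np.round(r['point'],4),round(r['confidence'],2))
```

```text
0.021089304668692428 [0.51146637 0.23059802 0.21583943]
shift [-253.9  139.8   29.5] turn [ 0.62 -0.19  0.09] t 20.1
[0.5099 0.4573 0.0025] 0.68
[0.6403 0.0303 0.0022] 0.61
[ 0.4444  0.4557 -0.0021] 0.6
```

>>> arm_command([
  {"x":-45,"y":25,"z":0,"rx":0,"ry":0,"rz":0},
  {"x":-88,"y":48,"z":0,"rx":0,"ry":0,"rz":0},
  {"x":-131,"y":72,"z":0,"rx":0,"ry":0,"rz":0},
  {"x":-174,"y":96,"z":0,"rx":0,"ry":0,"rz":0},
  {"x":-215,"y":118,"z":0,"rx":0,"ry":0,"rz":0},
  {"x":-254,"y":140,"z":5,"rx":0,"ry":0,"rz":0},
  {"x":-254,"y":140,"z":26,"rx":0,"ry":0,"rz":0},
  {"x":-254,"y":140,"z":60,"rx":0,"ry":0,"rz":0},
  {"x":-254,"y":140,"z":90,"rx":0,"ry":0,"rz":0},
  {"x":-254,"y":140,"z":110,"rx":0,"ry":0,"rz":0},
  {"x":-254,"y":140,"z":118,"rx":0,"ry":0,"rz":0},
  {"x":-254,"y":140,"z":118,"rx":0,"ry":0,"rz":0},
])

```text
time: 21.4
tool_pos: [0.6478, -0.0239, 0.0897]
tool_rot: [-3.136, -0.001, 1.572]
contact_force: [0.5, 0.3, -1.1]
opening: 0.0214
grip_force: 20.0
```

>>> arm_command([
  {"x":0,"y":0,"z":0,"rx":0,"ry":0,"rz":0},
  {"x":0,"y":0,"z":0,"rx":0,"ry":0,"rz":0},
  {"x":0,"y":0,"z":0,"rx":0,"ry":0,"rz":0},
  {"x":0,"y":0,"z":-30,"rx":0,"ry":0,"rz":0},
  {"x":0,"y":0,"z":-75,"rx":0,"ry":0,"rz":0},
  {"x":0,"y":0,"z":-120,"rx":0,"ry":0,"rz":0},
  {"x":-150,"y":-80,"z":-120,"rx":0,"ry":0,"rz":0},
  {"x":-150,"y":-80,"z":-120,"rx":0,"ry":0,"rz":0},
  {"x":-150,"y":-80,"z":-120,"rx":0,"ry":0,"rz":0},
  {"x":-150,"y":-80,"z":-120,"rx":0,"ry":0,"rz":0},
  {"x":-150,"y":-80,"z":-120,"rx":0,"ry":0,"rz":0},
], hand=36)

```text
time: 22.5
tool_pos: [0.5684, -0.1769, 0.2121]
tool_rot: [-3.142, 0.001, 1.568]
contact_force: [-0.4, 0.3, -0.3]
opening: 0.0357
grip_force: 0.0
```

Run:
```python
from h import *
p=shot('top');s=shot('side')
for n,im in(('t',p),('s',s)):
  for q in('fit1','lid','lid_grip','pot'):
    for r in mark_of(im,q)[:4]:print(n,q,np.round(r['point'],4),round(r['confidence'],2))
cv2.imwrite('pics/m4.png',cv2.resize(np.vstack([p['pixels'][150:320,160:460],s['pixels'][170:400,180:480]]),None,fx=1.5,fy=1.5))
# pot rim outer edge
t=trace(p,'pot')
for r in t[:1]:
  ys,xs=np.nonzero(r['pixels']);print(r['confidence'],xs.min(),xs.max(),ys.min(),ys.max())
go(.4641,.0157,.10,82)
```

```text
t fit1 [ 6.417e-01  3.360e-02 -1.000e-04] 0.65
t fit1 [ 0.6507 -0.0206  0.0055] 0.61
t fit1 [ 0.5058  0.4616 -0.0011] 0.54
t fit1 [0.4432 0.453  0.0009] 0.45
t lid [0.4297 0.0201 0.0031] 0.72
t lid_grip [0.4663 0.0125 0.0387] 0.68
t pot [0.6538 0.0018 0.0038] 0.67
s fit1 [ 0.6461 -0.0231  0.0042] 0.44
s fit1 [0.6474 0.027  0.0052] 0.39
s lid [0.43   0.0173 0.0008] 0.93
s lid [ 0.5461 -0.2935  0.0006] 0.26
s lid [ 0.7971 -0.0336  0.0053] 0.17
s lid_grip [0.4591 0.0188 0.0412] 0.75
s pot [ 0.6535  0.0019 -0.0009] 0.91
0.71 276 323 174 223
shift [ 189.5 -105.3   64.9] turn [ 0.   -0.01  8.13] t 23.1
```

View pics/m4.png

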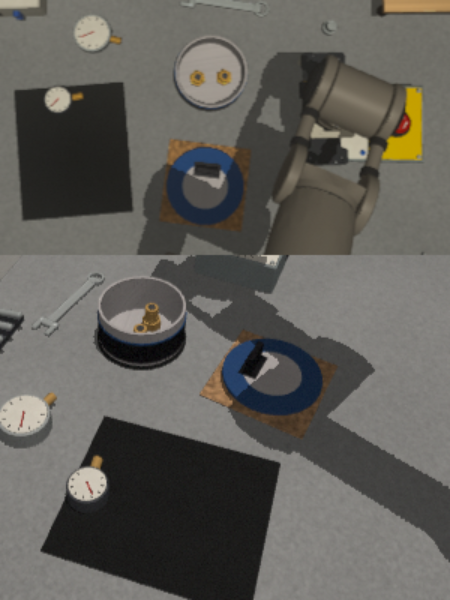

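Both fittings stand in the pot, at (197,76) and (223,75), and the rubber mat holds only the gauge. The lid is flat on the cork with its fin at (206,170). I pick it up.

>>> arm_command([
  {"x":40,"y":-22,"z":0,"rx":0,"ry":0,"rz":4},
  {"x":80,"y":-44,"z":0,"rx":0,"ry":0,"rz":8},
  {"x":120,"y":-66,"z":0,"rx":0,"ry":0,"rz":8},
  {"x":160,"y":-88,"z":0,"rx":0,"ry":0,"rz":8},
  {"x":189,"y":-105,"z":20,"rx":0,"ry":0,"rz":8},
  {"x":189,"y":-105,"z":50,"rx":0,"ry":0,"rz":8},
  {"x":189,"y":-105,"z":80,"rx":0,"ry":0,"rz":8},
  {"x":189,"y":-105,"z":105,"rx":0,"ry":0,"rz":8},
  {"x":189,"y":-105,"z":119,"rx":0,"ry":0,"rz":8},
  {"x":189,"y":-105,"z":119,"rx":0,"ry":0,"rz":8},
  {"x":189,"y":-105,"z":119,"rx":0,"ry":0,"rz":8},
], hand=46)

```text
time: 24.15
tool_pos: [0.4646, 0.0148, 0.0932]
tool_rot: [3.141, -0.0, 1.433]
contact_force: [-0.0, 0.3, 0.4]
opening: 0.0457
grip_force: 0.0
```

>>> arm_command([
  {"x":0,"y":0,"z":0,"rx":0,"ry":0,"rz":0},
  {"x":0,"y":0,"z":0,"rx":0,"ry":0,"rz":0},
  {"x":0,"y":0,"z":0,"rx":0,"ry":0,"rz":0},
  {"x":0,"y":0,"z":0,"rx":0,"ry":0,"rz":0},
  {"x":0,"y":0,"z":0,"rx":0,"ry":0,"rz":0},
  {"x":0,"y":0,"z":0,"rx":0,"ry":0,"rz":0},
], hand=0, squeeze=30)

```text
time: 24.75
tool_pos: [0.4644, 0.0147, 0.0931]
tool_rot: [3.141, -0.0, 1.432]
contact_force: [-0.6, -0.2, 3.0]
opening: 0.01
grip_force: 30.0
```

>>> arm_command([
  {"x":0,"y":0,"z":-10,"rx":0,"ry":0,"rz":0},
  {"x":0,"y":0,"z":-30,"rx":0,"ry":0,"rz":0},
  {"x":0,"y":0,"z":-70,"rx":0,"ry":0,"rz":0},
  {"x":0,"y":0,"z":-110,"rx":0,"ry":0,"rz":0},
  {"x":0,"y":0,"z":-128,"rx":0,"ry":0,"rz":0},
  {"x":0,"y":0,"z":-128,"rx":0,"ry":0,"rz":0},
])

```text
time: 25.35
tool_pos: [0.4656, 0.0146, 0.2239]
tool_rot: [3.135, -0.0, 1.433]
contact_force: [0.1, 0.7, -1.7]
opening: 0.0099
grip_force: 30.0
```

Run:
```python
from h import *
print(observe()['opening'],observe()['tool_pos'])
go(.6847,.0001,.1562-.047+.03,82)
p=shot('top');s=shot('side')
for im in (p,s):
  for q in ('lid','lid_grip','pot'):
    for r in mark_of(im,q)[:1]:print(q,np.round(r['point'],4),round(r['confidence'],2))
```

```text
0.009890701245009112 [0.46555478 0.01462265 0.22387892]
shift [ 15.8 218.8  39.1] turn [ 0.36 -0.01  0.09] t 25.4
lid [ 0.7397  0.2332 -0.0049] 0.35
lid_grip [ 0.7418 -0.2305  0.0014] 0.74
pot [6.534e-01 5.300e-03 4.000e-04] 0.75
lid [0.4309 0.0169 0.1322] 0.68
lid_grip [ 0.7959 -0.0289  0.0025] 0.56
pot [0.6531 0.0016 0.0008] 0.71
```

>>> arm_command([
  {"x":2,"y":30,"z":0,"rx":0,"ry":0,"rz":0},
  {"x":5,"y":70,"z":0,"rx":0,"ry":0,"rz":0},
  {"x":8,"y":110,"z":0,"rx":0,"ry":0,"rz":0},
  {"x":11,"y":150,"z":0,"rx":0,"ry":0,"rz":0},
  {"x":14,"y":190,"z":0,"rx":0,"ry":0,"rz":0},
  {"x":15,"y":219,"z":0,"rx":0,"ry":0,"rz":0},
  {"x":15,"y":219,"z":20,"rx":0,"ry":0,"rz":0},
  {"x":15,"y":219,"z":39,"rx":0,"ry":0,"rz":0},
  {"x":15,"y":219,"z":45,"rx":0,"ry":0,"rz":0},
  {"x":15,"y":219,"z":45,"rx":0,"ry":0,"rz":0},
  {"x":15,"y":219,"z":45,"rx":0,"ry":0,"rz":0},
])

```text
time: 26.85
tool_pos: [0.6836, -0.0006, 0.1766]
tool_rot: [3.141, -0.0, 1.433]
contact_force: [0.8, 1.0, -0.4]
opening: 0.0099
grip_force: 30.0
```

Run:
```python
from h import *
print(observe()['tool_pos'],observe()['tool_rot'])
go(.6849,-.0009,.157-.047,82)
```

```text
[ 6.83648005e-01 -6.11414543e-04  1.76608573e-01] [ 3.14066226e+00 -9.45003421e-05  1.43258502e+00]
shift [-0.1  1.3 19.6] turn [ 0.05 -0.01  0.08] t 26.9
```

>>> arm_command([
  {"x":0,"y":1.3,"z":5,"rx":0,"ry":0,"rz":0},
  {"x":0,"y":1.3,"z":9,"rx":0,"ry":0,"rz":0},
  {"x":0,"y":1.3,"z":12,"rx":0,"ry":0,"rz":0},
  {"x":0,"y":1.3,"z":15,"rx":0,"ry":0,"rz":0},
  {"x":0,"y":1.3,"z":18,"rx":0,"ry":0,"rz":0},
  {"x":0,"y":1.3,"z":19.5,"rx":0,"ry":0,"rz":0},
  {"x":0,"y":1.3,"z":20,"rx":0,"ry":0,"rz":0},
  {"x":0,"y":1.3,"z":20,"rx":0,"ry":0,"rz":0},
])

```text
time: 27.65
tool_pos: [0.6846, -0.0007, 0.1572]
tool_rot: [3.141, -0.0, 1.433]
contact_force: [-2.5, 0.7, 5.1]
opening: 0.0097
grip_force: 30.0
```

Seated with a contact force of about 5 N. I release, rise, and move aside towards the dial.

>>> arm_command([
  {"x":0,"y":0,"z":0,"rx":0,"ry":0,"rz":0},
  {"x":0,"y":0,"z":0,"rx":0,"ry":0,"rz":0},
  {"x":0,"y":0,"z":0,"rx":0,"ry":0,"rz":0},
  {"x":0,"y":0,"z":-30,"rx":0,"ry":0,"rz":0},
  {"x":0,"y":0,"z":-75,"rx":0,"ry":0,"rz":0},
  {"x":-40,"y":-40,"z":-75,"rx":0,"ry":0,"rz":0},
  {"x":-70,"y":-80,"z":-75,"rx":0,"ry":0,"rz":0},
  {"x":-100,"y":-120,"z":-75,"rx":0,"ry":0,"rz":0},
  {"x":-100,"y":-170,"z":-75,"rx":0,"ry":0,"rz":0},
  {"x":-100,"y":-220,"z":-75,"rx":0,"ry":0,"rz":0},
  {"x":-100,"y":-220,"z":-75,"rx":0,"ry":0,"rz":0},
  {"x":-100,"y":-220,"z":-75,"rx":0,"ry":0,"rz":0},
], hand=46)

```text
time: 28.85
tool_pos: [0.4524, -0.0695, 0.2315]
tool_rot: [3.14, 0.0, 1.432]
contact_force: [0.6, -0.1, -0.4]
opening: 0.0461
grip_force: 0.0
```

Run:
```python
from h import *
p=shot('top');s=shot('side')
for n,im in(('t',p),('s',s)):
  for q in('lid','dial_grip','dial_tip','mark_tip','console','stop_top'):
    for r in mark_of(im,q)[:1]:print(n,q,np.round(r['point'],4),round(r['confidence'],2))
  hs=cv2.cvtColor(im['pixels'],cv2.COLOR_BGR2HSV);m=cv2.inRange(hs,(45,80,40),(90,255,255))
  k=np.zeros_like(m);
  c=proj(im,[.568,-.211,.062])[0].astype(int);cv2.circle(k,tuple(int(v) for v in c),7,255,-1)
  ys,xs=np.nonzero(m&k);print('green',len(xs),onplane(im,(xs.mean(),ys.mean()),.0615) if len(xs) else '')
cr=lambda a,x,y:cv2.resize(a[y:y+60,x:x+80],(400,300),interpolation=cv2.INTER_CUBIC)
L=[cr(p['pixels'],362,200),cr(s['pixels'],305,118),cr(p['pixels'],260,165),cr(s['pixels'],230,170)]
cv2.imwrite('pics/m5.png',np.vstack([np.hstack(L[:2]),np.hstack(L[2:])]))
go(.551,-.2435,.14,164)
```

```text
t lid [0.6512 0.0022 0.066 ] 0.56
t dial_tip [ 0.5185 -0.231   0.0719] 0.56
t console [ 5.517e-01 -2.963e-01 -2.000e-04] 0.88
t stop_top [ 0.546  -0.3523  0.09  ] 0.73
green 5 [ 0.56721688 -0.21067983  0.0615    ]
s lid [ 0.6528 -0.0018  0.0669] 0.56
s dial_grip [ 0.5505 -0.2464  0.0893] 0.62
s dial_tip [ 0.516  -0.2306  0.0671] 0.71
s console [ 5.474e-01 -2.936e-01 -3.000e-04] 0.65
s stop_top [0.6031 0.3076 0.0065] 0.65
green 6 [ 0.56849251 -0.21203462  0.0615    ]
shift [-158.9  121.    43.8] turn [ 0.000e+00 -1.000e-02 -8.191e+01] t 29.6
```

View pics/m5.png

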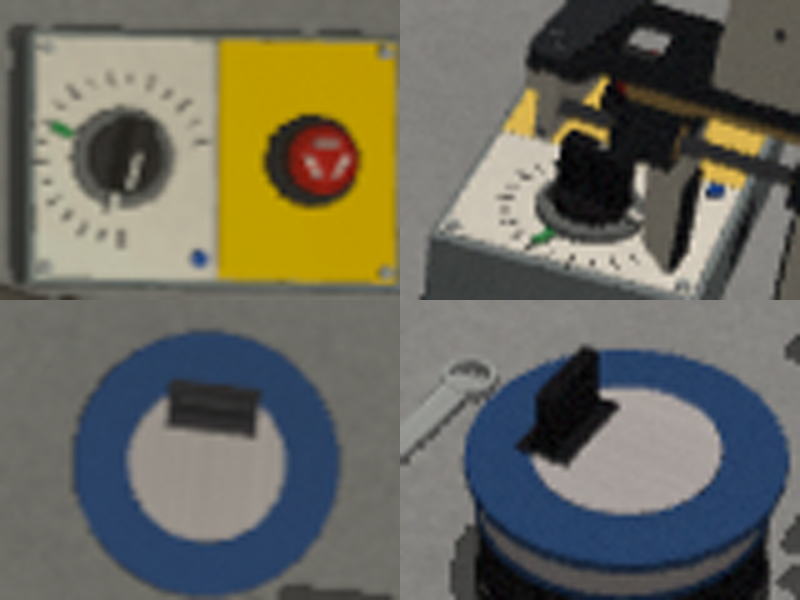

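The lid sits level on the pot. The dial is still at about 17° and the green mark is at top-left crop pixel (60,130). I grip the dial bar.

>>> arm_command([
  {"x":-16,"y":12,"z":0,"rx":0,"ry":0,"rz":-8.1},
  {"x":-32,"y":24,"z":0,"rx":0,"ry":0,"rz":-16.2},
  {"x":-48,"y":36,"z":0,"rx":0,"ry":0,"rz":-24.3},
  {"x":-64,"y":48,"z":0,"rx":0,"ry":0,"rz":-32.4},
  {"x":-80,"y":60,"z":0,"rx":0,"ry":0,"rz":-40.5},
  {"x":-96,"y":72,"z":0,"rx":0,"ry":0,"rz":-48.6},
  {"x":-112,"y":84,"z":0,"rx":0,"ry":0,"rz":-56.7},
  {"x":-128,"y":96,"z":0,"rx":0,"ry":0,"rz":-64.8},
  {"x":-144,"y":110,"z":0,"rx":0,"ry":0,"rz":-72.9},
  {"x":-159,"y":121,"z":10,"rx":0,"ry":0,"rz":-81},
  {"x":-159,"y":121,"z":35,"rx":0,"ry":0,"rz":-81},
  {"x":-159,"y":121,"z":55,"rx":0,"ry":0,"rz":-81},
  {"x":-159,"y":121,"z":75,"rx":0,"ry":0,"rz":-81},
  {"x":-159,"y":121,"z":88,"rx":0,"ry":0,"rz":-81},
  {"x":-159,"y":121,"z":88,"rx":0,"ry":0,"rz":-81},
  {"x":-159,"y":121,"z":88,"rx":0,"ry":0,"rz":-81},
])

```text
time: 31.15
tool_pos: [0.5512, -0.2438, 0.1434]
tool_rot: [-3.142, 0.001, 2.846]
contact_force: [0.3, 0.3, 1.1]
opening: 0.0459
grip_force: 0.0
```

>>> arm_command([
  {"x":0,"y":0,"z":0,"rx":0,"ry":0,"rz":0},
  {"x":0,"y":0,"z":0,"rx":0,"ry":0,"rz":0},
  {"x":0,"y":0,"z":0,"rx":0,"ry":0,"rz":0},
  {"x":0,"y":0,"z":0,"rx":0,"ry":0,"rz":0},
  {"x":0,"y":0,"z":0,"rx":0,"ry":0,"rz":0},
  {"x":0,"y":0,"z":0,"rx":0,"ry":0,"rz":0},
], hand=0, squeeze=12)

```text
time: 31.75
tool_pos: [0.5513, -0.2428, 0.1433]
tool_rot: [3.14, 0.001, 2.846]
contact_force: [1.5, 4.6, 3.3]
opening: 0.014
grip_force: 12.0
```

>>> arm_command([
  {"x":0,"y":0,"z":0,"rx":0,"ry":0,"rz":7},
  {"x":0,"y":0,"z":0,"rx":0,"ry":0,"rz":14},
  {"x":0,"y":0,"z":0,"rx":0,"ry":0,"rz":21},
  {"x":0,"y":0,"z":0,"rx":0,"ry":0,"rz":28},
  {"x":0,"y":0,"z":0,"rx":0,"ry":0,"rz":35},
  {"x":0,"y":0,"z":0,"rx":0,"ry":0,"rz":42},
  {"x":0,"y":0,"z":0,"rx":0,"ry":0,"rz":49},
  {"x":0,"y":0,"z":0,"rx":0,"ry":0,"rz":56},
  {"x":0,"y":0,"z":0,"rx":0,"ry":0,"rz":63},
  {"x":0,"y":0,"z":0,"rx":0,"ry":0,"rz":70},
  {"x":0,"y":0,"z":0,"rx":0,"ry":0,"rz":77},
  {"x":0,"y":0,"z":0,"rx":0,"ry":0,"rz":84},
  {"x":0,"y":0,"z":0,"rx":0,"ry":0,"rz":91},
  {"x":0,"y":0,"z":0,"rx":0,"ry":0,"rz":97},
  {"x":0,"y":0,"z":0,"rx":0,"ry":0,"rz":101},
  {"x":0,"y":0,"z":0,"rx":0,"ry":0,"rz":101},
  {"x":0,"y":0,"z":0,"rx":0,"ry":0,"rz":101},
])

```text
time: 33.45
tool_pos: [0.5511, -0.2429, 0.1433]
tool_rot: [-3.141, -0.001, 1.085]
contact_force: [1.0, 5.3, 4.5]
opening: 0.014
grip_force: 12.0
```

>>> arm_command([
  {"x":0,"y":0,"z":0,"rx":0,"ry":0,"rz":0},
  {"x":0,"y":0,"z":0,"rx":0,"ry":0,"rz":0},
  {"x":0,"y":0,"z":0,"rx":0,"ry":0,"rz":0},
  {"x":0,"y":0,"z":-30,"rx":0,"ry":0,"rz":0},
  {"x":0,"y":0,"z":-75,"rx":0,"ry":0,"rz":0},
  {"x":-60,"y":-45,"z":-75,"rx":0,"ry":0,"rz":0},
  {"x":-80,"y":-100,"z":-75,"rx":0,"ry":0,"rz":0},
  {"x":-80,"y":-140,"z":-75,"rx":0,"ry":0,"rz":0},
  {"x":-80,"y":-140,"z":-75,"rx":0,"ry":0,"rz":0},
  {"x":-80,"y":-140,"z":-75,"rx":0,"ry":0,"rz":0},
], hand=54)

```text
time: 34.45
tool_pos: [0.3875, -0.2483, 0.2182]
tool_rot: [-3.141, 0.0, 1.082]
contact_force: [0.4, -0.2, -0.2]
opening: 0.0545
grip_force: 0.0
```

Run:
```python
from h import *
s0=observe();print(s0['tool_pos'],s0['tool_rot'])
p=shot('top');s=shot('side')
for n,im in(('t',p),('s',s)):
  for q in('lid','dial_grip','dial_tip','mark_tip','stop_top'):
    for r in mark_of(im,q)[:1]:print(n,q,np.round(r['point'],4),round(r['confidence'],2))
cr=lambda a,x,y:cv2.resize(a[y:y+60,x:x+80],(400,300),interpolation=cv2.INTER_CUBIC)
cv2.imwrite('pics/m6.png',np.hstack([cr(p['pixels'],362,200),cr(s['pixels'],305,118)]))
go(.549,-.352,.14,110)
```

```text
[ 0.38754904 -0.24834629  0.2181519 ] [-3.14056762e+00  4.95420070e-05  1.08210339e+00]
t lid [0.6528 0.0062 0.0651] 0.86
t dial_grip [ 0.5515 -0.2433  0.0929] 0.68
t dial_tip [ 0.568  -0.2111  0.0726] 0.65
t stop_top [ 0.5513 -0.3    -0.0016] 0.31
s lid [0.6523 0.0031 0.0666] 0.93
s dial_grip [ 0.5485 -0.2428  0.0886] 0.75
s dial_tip [ 0.5636 -0.2118  0.0678] 0.77
s stop_top [ 0.5519 -0.3496  0.0929] 0.7
shift [-16.8 188.9  30.7] turn [-1.00e-02 -1.00e-02 -4.79e+01] t 35.0
```

View pics/m6.png

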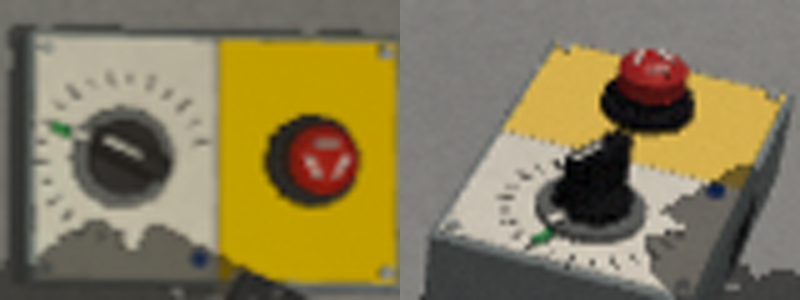

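The pointer meets the green mark in both views, at (75,130) in the top crop. The stop is still down. Next is the twist.

>>> arm_command([
  {"x":-4,"y":35,"z":0,"rx":0,"ry":0,"rz":-8},
  {"x":-8,"y":70,"z":0,"rx":0,"ry":0,"rz":-16},
  {"x":-12,"y":105,"z":0,"rx":0,"ry":0,"rz":-24},
  {"x":-14,"y":140,"z":0,"rx":0,"ry":0,"rz":-32},
  {"x":-16,"y":175,"z":0,"rx":0,"ry":0,"rz":-40},
  {"x":-16,"y":190,"z":10,"rx":0,"ry":0,"rz":-48},
  {"x":-16,"y":190,"z":31,"rx":0,"ry":0,"rz":-48},
  {"x":-16,"y":190,"z":50,"rx":0,"ry":0,"rz":-48},
  {"x":-16,"y":190,"z":65,"rx":0,"ry":0,"rz":-48},
  {"x":-16,"y":190,"z":74,"rx":0,"ry":0,"rz":-48},
  {"x":-16,"y":190,"z":78,"rx":0,"ry":0,"rz":-48},
  {"x":-16,"y":190,"z":78,"rx":0,"ry":0,"rz":-48},
  {"x":-16,"y":190,"z":78,"rx":0,"ry":0,"rz":-48},
])

```text
time: 36.35
tool_pos: [0.5505, -0.3522, 0.1407]
tool_rot: [3.141, 0.001, 1.921]
contact_force: [-0.2, 0.4, -0.0]
opening: 0.054
grip_force: 0.0
```

>>> arm_command([
  {"x":0,"y":0,"z":0,"rx":0,"ry":0,"rz":0},
  {"x":0,"y":0,"z":0,"rx":0,"ry":0,"rz":0},
  {"x":0,"y":0,"z":0,"rx":0,"ry":0,"rz":0},
  {"x":0,"y":0,"z":0,"rx":0,"ry":0,"rz":0},
  {"x":0,"y":0,"z":0,"rx":0,"ry":0,"rz":0},
], hand=0, squeeze=25)

```text
time: 36.85
tool_pos: [0.5479, -0.3531, 0.1401]
tool_rot: [-3.137, -0.001, 1.921]
contact_force: [-9.5, -4.5, 2.1]
opening: 0.039
grip_force: 25.0
```

Gripped at 39 mm. Shift 2 mm to relieve the side force, then twist 45° and release.

>>> arm_command([
  {"x":0,"y":-2,"z":0,"rx":0,"ry":0,"rz":6},
  {"x":0,"y":-2,"z":0,"rx":0,"ry":0,"rz":12},
  {"x":0,"y":-2,"z":0,"rx":0,"ry":0,"rz":18},
  {"x":0,"y":-2,"z":0,"rx":0,"ry":0,"rz":24},
  {"x":0,"y":-2,"z":0,"rx":0,"ry":0,"rz":30},
  {"x":0,"y":-2,"z":0,"rx":0,"ry":0,"rz":36},
  {"x":0,"y":-2,"z":0,"rx":0,"ry":0,"rz":42},
  {"x":0,"y":-2,"z":0,"rx":0,"ry":0,"rz":46},
  {"x":0,"y":-2,"z":0,"rx":0,"ry":0,"rz":46},
])

```text
time: 37.75
tool_pos: [0.547, -0.3532, 0.1405]
tool_rot: [-3.14, 0.002, 1.117]
contact_force: [-6.0, -0.7, 2.7]
opening: 0.0383
grip_force: 25.0
```

>>> arm_command([
  {"x":0,"y":0,"z":0,"rx":0,"ry":0,"rz":0},
  {"x":0,"y":0,"z":0,"rx":0,"ry":0,"rz":0},
  {"x":0,"y":0,"z":0,"rx":0,"ry":0,"rz":0},
  {"x":0,"y":0,"z":0,"rx":0,"ry":0,"rz":0},
  {"x":0,"y":0,"z":-30,"rx":0,"ry":0,"rz":0},
  {"x":0,"y":0,"z":-75,"rx":0,"ry":0,"rz":0},
  {"x":-20,"y":-45,"z":-85,"rx":0,"ry":0,"rz":0},
  {"x":-20,"y":-90,"z":-85,"rx":0,"ry":0,"rz":0},
  {"x":-20,"y":-130,"z":-85,"rx":0,"ry":0,"rz":0},
  {"x":-20,"y":-130,"z":-85,"rx":0,"ry":0,"rz":0},
  {"x":-20,"y":-130,"z":-85,"rx":0,"ry":0,"rz":0},
], hand=58)

```text
time: 38.85
tool_pos: [0.4227, -0.3139, 0.2257]
tool_rot: [3.14, 0.0, 1.118]
contact_force: [0.8, -1.6, 0.3]
opening: 0.0578
grip_force: 0.0
```

Run:
```python
from h import *
p=shot('top');s=shot('side')
for n,im in(('t',p),('s',s)):
  for q in('lid','dial_tip','stop_top'):
    for r in mark_of(im,q)[:1]:print(n,q,np.round(r['point'],4),round(r['confidence'],2))
cr=lambda a,x,y:cv2.resize(a[y:y+60,x:x+80],(400,300),interpolation=cv2.INTER_CUBIC)
L=[cr(p['pixels'],362,200),cr(s['pixels'],305,118),cr(p['pixels'],260,165),cr(s['pixels'],230,170)]
cv2.imwrite('pics/m7.png',np.vstack([np.hstack(L[:2]),np.hstack(L[2:])]))
```

```text
t lid [0.6493 0.0049 0.0671] 0.74
t dial_tip [ 0.5647 -0.2092  0.077 ] 0.47
t stop_top [ 0.545  -0.3499  0.1024] 0.6
s lid [0.6519 0.0018 0.0663] 0.84
s dial_tip [ 0.5642 -0.2142  0.07  ] 0.5
s stop_top [ 0.5508 -0.3514  0.0974] 0.57
```

View pics/m7.png

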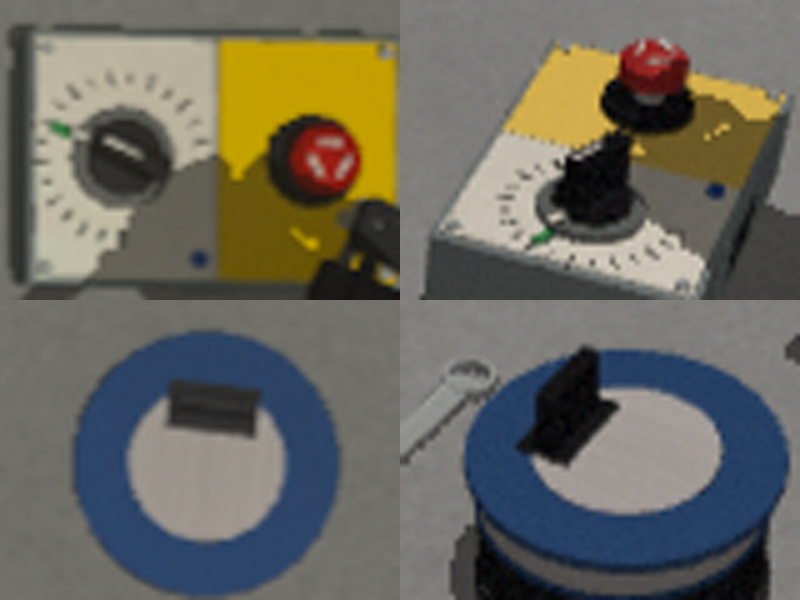

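The stop is up: its stem shows at (650,98), and the head measures about 0.098–0.102 m high. The pointer is on the mark, the lid is seated and the robot is clear.

```bash
python3 -c "
from cell import *
print(hand_in())"
```

```text
the job is handed in; nothing more can be done
None
```

The job is handed in, with no verdict returned; my last images and checks showed every step done in order: both fittings in the pot, lid seated, dial on the mark, stop back up, and no look-alike touched.

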